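# Fetch the last jar from behind the sauce bottles

### The arm

A 7-joint arm with a two-finger parallel gripper is mounted at the origin on the work surface. World frame = base frame: x ahead of the robot, y to its left, z up, the work surface at z = 0. Lengths are in m, angles in rad, forces in N, time in s.
With the tool pointing down it reaches from about 0.4 to 0.85 m from the base axis. Payload 6.9 kg.
Tool frame: the origin (TCP) lies midway between the tips of the shut fingers; the grasp point (between the pads) lies behind it (ctrl.pinch_z is the z of the grasp point in the tool frame, in m); z points along the fingers, y is the direction in which the jaws open and shut (so a half turn about z gives the same grasp; the last joint's range is limited). The gripper opens to 85 mm and grips with 20 to 120 N. Pads are 22 mm wide; open, the fingers measure 114 mm over their backs; the gripper's body (76 mm by 85 mm) begins 54 mm behind the grasp point. The pads swing forward as they close: fully open they stand 13 mm farther back than shut.
Start: joints at [1.353, 0.507, -0.238, 1.5, 0.126, 1.149, -0.155], TCP at [0.199, -0.593, 0.231] pointing down, gripper open.
Joint ranges: [-3.08, 3.08], [-0.24, 2.05], [-1.43, 1.35], [0, 2.5], [-1.52, 4.66], [0.17, 1.96], [-2.89, 2.89]. Speed limits (rad/s): [2.39, 2.39, 3.14, 3.14, 3.14, 3.14, 3.14].

### API

Orientations are given as a unit quaternion [w, x, y, z].
In Python, from station import ctrl, get_state, vision, ticket, models gives the robot as it stands. Calls block until the motion is done:
- ctrl.movep(position, orientation): joint-space move of the TCP to a pose.
- ctrl.movel(position, frame=None, max_speed=0.15): straight line of the TCP; frame=None keeps the orientation; max_speed is the mean speed in m/s.
- ctrl.set_joints(angles): joint-space move.
- ctrl.ungrasp() and ctrl.close_gripper(force=None): open the fingers fully, or close them until they stop; force is the grip in N (None keeps the last).
- ctrl.pause(seconds).
- ctrl.ik(position, orientation): joint angles nearest the present ones, or None.
- get_state(): the state.
- vision.grab_frame(name): name is "scene" or "top"; returns (picture, depth): 384x512x3 uint8, blue, green, red; 384x512 float32, m along the optical axis (not along the pixel's ray), 0 where there is no reading.
- vision.camera_info(name): a dict with "mtx" (3x3 intrinsics, pixels), "R" (3x3) and "t" (3): a world point X has camera coordinates R X + t. Camera axes: x right, y down, z forward; pixel columns grow to the right and rows downward; lengths in m; the calibration is good to about 2 mm. A picture is of the moment at which its call begins. camera_info takes no time and is no camera call.
A pose or a line that the arm cannot do raises ctrl.Unreachable and nothing moves.
- ticket.close_job(): hands the job in, once; it reports no verdict.
Trained networks look in the newest picture that a camera, given by its name, has taken for a name from the list of things; names that differ only in an ending like _2 or _b are one class to them, and where a whole thing is asked for, a point or a joint stands for the part that bears it (a point fixed in the world has none). Each returns a list of dicts, best first, with "p" (0 to 1); they miss things now and then, are a little off and sometimes report something else, mostly with a low value. They report only what shows in the picture. A call takes as long as a camera call. They do not tell look-alikes from the thing itself.
- models.recognise(camera, target): "point" ([column, row] in pixels, amid what is visible of it).
- models.masks_of(camera, target): "mask" (384x512 bool, what is visible of it) and "point" ([column, row] in pixels, amid what is visible of it).
The state is a dict: "time": time; "qpos": joint angles; "qd": joint speeds; "tau": joint torques, N m; "tcp_pos": TCP position; "eef_rot": TCP orientation; "contact_force": force on the tool from outside, world axes, zero at the start; "wrist_torque": the same for the moment, N m; "width": finger opening in m.
Only numpy, scipy, OpenCV 4.12 (cv2) and the standard library are available. Lean on these libraries where they do the work, as an engineer would, in place of code of your own. Each camera call takes 0.05 s, during which the arm holds its last target.

### The job

The order carton still lacks one jar, and the last one stands at the back of the plywood stock tray, hemmed in by three sauce bottles. Stand all three bottles aside on the stainless tray, put that jar gently and upright into the empty cell of the carton, and then put every bottle back in the stock tray exactly where it stood. This is glass: set it down, do not drop or topple it, and leave the label roll, the heat gun and the jar that is already packed where they are.

Things in the scene. Friction and masses are not known exactly. Their poses are not given: they have to be found in the camera images.
- jar: The jar to pack: squat, round, 60 mm diameter, 60 mm high, orange-red sauce, blank label; flat silvery metal lid 58 mm across, 46 to 60 mm above the underside. The only jar in the stock tray, at its far (+x) side; a bottle stands close on its left, right and front, so no finger fits beside it. 0.15 to 0.3 kg. Origin: centre of its underside, z up its axis.
- tall_bottle: Tall slender round bottle, 145 mm high, 52 mm body diameter up to 82 mm, then narrowing to the neck; cap 28 mm diameter, from 119 to 145 mm above the underside. Orange-red sauce, blank label, black screw cap: grip it there. 0.2 to 0.45 kg. Starts upright in the stock tray, and must finally be back where it stood. Origin: centre of its underside, z up its axis.
- square_bottle: Square bottle, 132 mm high, body 50 x 50 mm up to 86 mm (faces along its x and y), then narrowing to the neck; cap 30 mm diameter, from 108 to 132 mm. Orange-red sauce, blank label, black screw cap: grip it there. 0.2 to 0.45 kg. Starts upright in the stock tray, and must finally be back where it stood. Origin: centre of its underside, z up its axis.
- stout_bottle: Stout round bottle, 128 mm high, 58 mm body diameter up to 78 mm, then narrowing to the neck; cap 32 mm diameter, from 105 to 128 mm. Orange-red sauce, blank label, black screw cap: grip it there. 0.2 to 0.45 kg. Starts upright in the stock tray, and must finally be back where it stood. Origin: centre of its underside, z up its axis.
- stock_tray: Fixed open plywood stock tray, 170 mm (x) by 230 mm (y); base 12 mm thick, so things stand 12 mm above its origin; walls 10 mm thick, their tops 44 mm above the bench at the back (+x) and the sides, 22 mm in front (-x). Origin: under its centre, at bench height. At the start it holds the jar and the three bottles, each bottle in any of the three places around the jar.
- steel_tray: Fixed, empty stainless sheet tray, 150 mm (x) by 250 mm (y), the side area for the bottles; floor 3 mm above its origin, rim 15 mm high and 3 to 5 mm thick. Origin: under its centre, at bench height. Three bottles fit in a row along its y, 80 mm apart.
- carton: Fixed shallow cardboard carton with two square cells side by side along its y, each 82 mm inside, floor 4 mm thick, walls 4 mm thick and 28 mm high. Origin: under the centre of the EMPTY cell, at bench height; the other cell's centre lies 86 mm to +y and is taken by the packed jar.
- packed_jar: Bystander: a jar just like the one to fetch, already standing in the carton's other cell; leave it. Origin: centre of its underside.
- label_roll: Bystander: roll of blank paper labels lying flat, 104 mm diameter, 60 mm high, on the bench beyond the work; leave it. Origin: centre of its underside.
- heat_gun: Bystander: blue and black cordless heat gun lying on its side, about 210 mm long and 165 mm wide, 70 mm high, on the bench beyond the work; leave it. Origin: on the bench under the barrel; x along the barrel to the steel nozzle, -y to the grip and battery.
Things that resemble listed ones, but are neither listed nor needed, are in the scene too. What is shaped like the stout_bottle but blue or purple is not meant.

How it is judged:
On the way, in this order (a step that is already met when the one before it is completed fails the run):
1. all three bottles stand upright and released on the steel tray (x of tall_bottle in the frame of steel_tray between -0.055 and 0.055 m and y of tall_bottle in the frame of steel_tray between -0.1 and 0.1 m and z of each of tall_bottle, square_bottle, stout_bottle in the frame of steel_tray below 0.01 m and contact force between the fingers and tall_bottle below 0.1 N and angle between each of tall_bottle, square_bottle, stout_bottle's own z axis and vertical below 0.1 rad and linear speed of each of tall_bottle, square_bottle, stout_bottle below 0.03 m/s and x of square_bottle in the frame of steel_tray between -0.055 and 0.055 m and y of square_bottle in the frame of steel_tray between -0.1 and 0.1 m and contact force between the fingers and square_bottle below 0.1 N and x of stout_bottle in the frame of steel_tray between -0.055 and 0.055 m and y of stout_bottle in the frame of steel_tray between -0.1 and 0.1 m and contact force between the fingers and stout_bottle below 0.1 N), for 0.2 s.
2. the jar stands upright and released in the empty cell of the carton (horizontal distance between jar and carton below 0.016 m and z of jar in the frame of carton below 0.01 m and contact force between the fingers and jar below 0.1 N and angle between jar's own z axis and vertical below 0.1 rad and linear speed of jar below 0.03 m/s), for 0.2 s.
At the end, for the whole second after the job is handed in: The jar stands upright on the floor of the carton's empty cell (within 16 mm of its centre, which the cell itself ensures); each bottle stands upright in the stock tray within 15 mm of where it stood at the start; all released and at rest (tilt under 0.1 rad, speed under 0.03 m/s) (all of step 2 and distance of each of tall_bottle, square_bottle, stout_bottle from where it was at the start of the episode below 0.015 m and contact force between the fingers and tall_bottle below 0.1 N and angle between each of tall_bottle, square_bottle, stout_bottle's own z axis and vertical below 0.1 rad and linear speed of each of tall_bottle, square_bottle, stout_bottle below 0.03 m/s and contact force between the fingers and square_bottle below 0.1 N and contact force between the fingers and stout_bottle below 0.1 N); the robot touches nothing.
It fails at once if a bottle or the jar is dropped or thrown (moves faster than 0.6 m/s out of the fingers, a free fall of about 18 mm) ((linear speed of tall_bottle above 0.6 m/s and contact force between the fingers and tall_bottle below 0.05 N) or (linear speed of square_bottle above 0.6 m/s and contact force between the fingers and square_bottle below 0.05 N) or (linear speed of stout_bottle above 0.6 m/s and contact force between the fingers and stout_bottle below 0.05 N) or (linear speed of jar above 0.6 m/s and contact force between the fingers and jar below 0.05 N)).
It fails at once if a bottle or the jar is knocked over (tilted more than 0.8 rad) (angle between any of tall_bottle, square_bottle, stout_bottle, jar's own z axis and vertical above 0.8 rad).
It fails at once if the packed jar, the label roll or the heat gun is moved more than 20 mm (distance of any of packed_jar, label_roll, heat_gun from where it was at the start of the episode above 0.02 m).
It also fails if it takes over 150 s, if anything falls off the work surface, if the arm or the gripper's body presses on something with over 40 N, if the wrist force passes 120 N, or if a joint passes its speed limit or range.

## Working session

There is one attempt and no reset: what is moved stays moved. The work goes in short steps, each a Python script; the robot and the scene stay as the last script left them, time stands still between calls to the robot, and variables do not carry over. Pictures are saved under pics/ and viewed, and the job is handed in when it is done.

```bash
ls; mkdir -p pics
python3 - <<'E'
from station import ctrl, get_state, vision, ticket, models
import cv2
for n in ("scene","top"):
    p,d=vision.grab_frame(n); cv2.imwrite(f"pics/{n}0.png",p)
    print(vision.camera_info(n))
s=get_state(); print(s['time'],s['tcp_pos'],s['eef_rot'],s['width'],ctrl.pinch_z)
E
```

```text
pics
{'mtx': array([[373.17326315,   0.        , 254.56143486],
       [  0.        , 373.17326315, 192.6844569 ],
       [  0.        ,   0.        ,   1.        ]]), 'R': array([[ 0.39369721,  0.91919205, -0.00940672],
       [ 0.69780208, -0.30550426, -0.64787298],
       [-0.59839348,  0.24850175, -0.7616903 ]]), 't': array([-0.21713761, -0.3878766 ,  1.43379688])}
{'mtx': array([[388.44286091,   0.        , 257.8514392 ],
       [  0.        , 388.44286091, 200.42503969],
       [  0.        ,   0.        ,   1.        ]]), 'R': array([[ 0.00362804, -0.99999155,  0.00193239],
       [-0.9941378 , -0.0038156 , -0.10805311],
       [ 0.10805957, -0.00152904, -0.99414324]]), 't': array([-0.02358771,  0.56942557,  1.07748242])}
0.1 [ 0.19863948 -0.59213978  0.23053369] [-7.68867110e-04  9.86925246e-01  1.61176751e-01 -1.47476892e-04] 0.08578072721957 -0.0187
```

View pics/scene0.png

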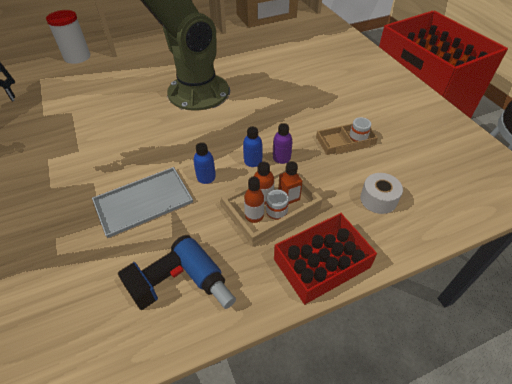

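View pics/top0.png

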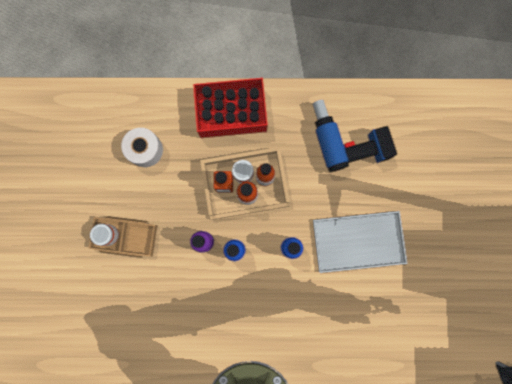

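```bash
cat > h.py <<'E'
from station import ctrl, get_state, vision, ticket, models
import cv2, numpy as np
def pts(cam,d):
    c=vision.camera_info(cam);K,R,t=c['mtx'],c['R'],c['t']
    v,u=np.indices(d.shape); 
    X=np.stack([(u-K[0,2])/K[0,0]*d,(v-K[1,2])/K[1,1]*d,d],-1)
    return (X-t)@R
def proj(cam,X):
    c=vision.camera_info(cam); q=c['mtx']@(c['R']@np.array(X)+c['t']); return q[:2]/q[2]
E
python3 - <<'E'
from h import *
for cam in("top","scene"):
    p,d=vision.grab_frame(cam); P=pts(cam,d); im=p.copy()
    np.save(f"P_{cam}.npy",P)
    for n in ["jar","tall_bottle","square_bottle","stout_bottle","stock_tray","steel_tray","carton","packed_jar"]:
        for m in models.masks_of(cam,n):
            if m['p']<.3: continue
            k=m['mask']&(d>0); Q=P[k]
            if len(Q)<5: continue
            zt=np.percentile(Q[:,2],98); T=Q[Q[:,2]>zt-.01]
            mid=(T.min(0)+T.max(0))/2
            print(cam,n,round(m['p'],2),np.round(m['point']),k.sum(),"ztop",round(zt,3),"mean",np.round(T.mean(0),3),"mid",np.round(mid,3),"ext",np.round(np.ptp(T,0)[:2],3))
    x=slice(120,230); y=slice(180,300)
    if cam=="top": cv2.imwrite("pics/topz.png",cv2.resize(p[130:230,190:310],None,fx=6,fy=6,interpolation=2))
    else: cv2.imwrite("pics/scz.png",cv2.resize(p[140:250,200:340],None,fx=5,fy=5,interpolation=2))
E
```

```text
top jar 0.65 [244. 170.] 423 ztop 0.078 mean [0.65  0.023 0.074] mid [0.65  0.023 0.08 ] ext [0.057 0.057]
top tall_bottle 0.9 [262. 176.] 350 ztop 0.161 mean [ 0.638 -0.039  0.158] mid [ 0.638 -0.039  0.157] ext [0.024 0.026]
top square_bottle 0.94 [221. 183.] 412 ztop 0.147 mean [0.618 0.076 0.145] mid [0.619 0.076 0.143] ext [0.029 0.028]
top square_bottle 0.36 [104. 234.] 550 ztop 0.069 mean [0.471 0.41  0.065] mid [0.472 0.411 0.065] ext [0.055 0.057]
top stout_bottle 0.96 [290. 245.] 396 ztop 0.132 mean [ 0.437 -0.114  0.129] mid [ 0.436 -0.115  0.128] ext [0.031 0.031]
top stout_bottle 0.91 [234. 249.] 365 ztop 0.132 mean [0.43  0.044 0.129] mid [0.431 0.044 0.128] ext [0.031 0.031]
top stout_bottle 0.87 [246. 190.] 416 ztop 0.144 mean [0.587 0.01  0.141] mid [0.587 0.009 0.14 ] ext [0.031 0.031]
top stout_bottle 0.83 [199. 240.] 423 ztop 0.132 mean [0.453 0.134 0.129] mid [0.453 0.135 0.128] ext [0.031 0.03 ]
top stock_tray 0.56 [251. 182.] 3273 ztop 0.048 mean [0.654 0.022 0.045] mid [0.624 0.018 0.068] ext [0.196 0.25 ]
top steel_tray 0.75 [360. 241.] 4589 ztop 0.017 mean [
[... 1009 characters left out ...]
out_bottle 0.69 [254. 149.] 626 ztop 0.13 mean [0.433 0.044 0.127] mid [0.431 0.045 0.126] ext [0.034 0.032]
scene stock_tray 0.72 [267. 214.] 2529 ztop 0.047 mean [0.672 0.006 0.045] mid [0.644 0.018 0.068] ext [0.161 0.253]
scene steel_tray 0.62 [140. 202.] 3721 ztop 0.016 mean [ 0.462 -0.316  0.011] mid [ 0.457 -0.311  0.013] ext [0.176 0.26 ]
scene carton 0.95 [338. 142.] 1034 ztop 0.031 mean [0.479 0.347 0.026] mid [0.467 0.36  0.027] ext [0.108 0.179]
scene packed_jar 0.58 [361. 127.] 439 ztop 0.068 mean [0.474 0.408 0.065] mid [0.472 0.412 0.064] ext [0.057 0.06 ]
scene packed_jar 0.45 [137. 202.] 3834 ztop 0.016 mean [ 0.459 -0.314  0.012] mid [ 0.456 -0.311  0.013] ext [0.178 0.266]
```

View pics/topz.png

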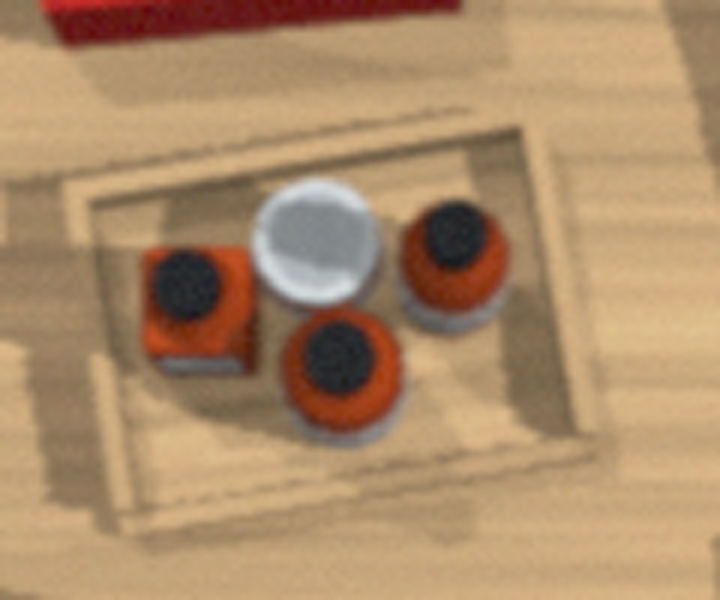

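Run:
```python
from h import *
import cv2
P=np.load("P_top.npy")
def rect(sel,name):
    q=P[sel][:,:2].astype(np.float32)*1000
    r=cv2.minAreaRect(q); print(name,np.round(r[0]),np.round(r[1]),round(r[2],1),np.round(cv2.boxPoints(r)).tolist())
def box(x0,x1,y0,y1,z0,z1): return (P[...,0]>x0)&(P[...,0]<x1)&(P[...,1]>y0)&(P[...,1]<y1)&(P[...,2]>z0)&(P[...,2]<z1)
rect(box(.35,.57,-.47,-.15,.008,.022),"steel rim")
rect(box(.4,.53,.24,.47,.022,.034),"carton top")
rect(box(.5,.75,-.15,.2,.017,.05),"stock")
# square body shoulders
rect(box(.58,.66,.045,.11,.09,.16),"square>9cm")
```

```text
steel rim [ 476. -318.] [193. 314.] 6.1 [[363.0, -172.0], [396.0, -484.0], [589.0, -463.0], [555.0, -151.0]]
carton top [466. 365.] [178.  98.] 83.2 [[407.0, 282.0], [504.0, 271.0], [526.0, 447.0], [428.0, 459.0]]
stock [620.  17.] [171. 230.] 10.1 [[516.0, 116.0], [556.0, -111.0], [724.0, -81.0], [684.0, 145.0]]
square>9cm [618.  76.] [49. 49.] 0.9 [[593.0, 100.0], [594.0, 51.0], [643.0, 52.0], [643.0, 101.0]]
```

```bash
cat >> h.py <<'E'
from scipy.spatial.transform import Rotation as Ro
def quat(phi):
    c,s=np.cos(phi),np.sin(phi)
    M=np.array([[-s,c,0],[c,s,0],[0,0,-1.]])
    q=Ro.from_matrix(M).as_quat(); return [q[3],q[0],q[1],q[2]]
ST=np.array([.456,-.312]); ya=np.radians(5.8); SY=np.array([-np.sin(ya),np.cos(ya)])
B={'stout':(np.array([.589,.0093]),.1165),'tall':(np.array([.639,-.0395]),.132),'square':(np.array([.620,.076]),.120)}
SLOT={'stout':ST+.078*SY,'tall':ST,'square':ST-.078*SY}
JAR=np.array([.651,.0225]); CELL=np.array([.461,.323])
ZG=.0205
def zt(h,floor): return floor+h-ZG
HI=.33
E
python3 - <<'E'
from h import *
for phi in (0,np.pi,np.pi/2,-np.pi/2):
    for n,(p,h) in B.items():
        for q in (p,SLOT[n]):
            r=[ctrl.ik([*q,z],quat(phi)) for z in (zt(h,.012),HI)]
            print(round(phi,2),n,np.round(q,3),[None if a is None else np.round(a,2).tolist() for a in r])
    for q in (JAR,CELL):
        r=[ctrl.ik([*q,z],quat(phi)) for z in (.045,HI)]
        print(round(phi,2),np.round(q,3),[None if a is None else np.round(a,2).tolist() for a in r])
E
```

```text
0 stout [0.589 0.009] [[0.38, 0.65, -0.72, 1.76, 0.52, 0.93, -0.55], [0.51, 0.51, -0.97, 1.42, 0.42, 1.43, -0.46]]
0 stout [ 0.448 -0.234] [[0.84, 0.52, -0.6, 1.97, 0.41, 0.77, 0.0], [0.95, 0.3, -0.71, 1.62, 0.2, 1.3, 0.21]]
0 tall [ 0.639 -0.04 ] [[0.45, 0.71, -0.75, 1.6, 0.54, 1.05, -0.45], [0.52, 0.6, -0.97, 1.27, 0.48, 1.51, -0.38]]
0 tall [ 0.456 -0.312] [[0.92, 0.55, -0.55, 1.84, 0.37, 0.86, 0.18], [0.99, 0.37, -0.65, 1.51, 0.23, 1.33, 0.32]]
0 square [0.62  0.076] [[0.26, 0.7, -0.73, 1.65, 0.54, 1.0, -0.65], [0.38, 0.59, -1.02, 1.32, 0.49, 1.5, -0.59]]
0 square [ 0.464 -0.39 ] [[0.98, 0.63, -0.52, 1.71, 0.38, 0.91, 0.3], [1.03, 0.46, -0.61, 1.37, 0.26, 1.39, 0.41]]
0 [0.651 0.022] [[0.29, 0.8, -0.64, 1.63, 0.57, 0.91, -0.57], [0.44, 0.64, -1.03, 1.24, 0.54, 1.55, -0.51]]
0 [0.461 0.323] [[-0.2, 0.72, -0.74, 1.88, 0.66, 0.8, -1.3], [0.07, 0.58, -1.3, 1.48, 0.56, 1.5, -1.22]]
3.14 stout [0.589 0.009] [[-0.66, 0.86, 1.15, 1.77, -0.88, 1.12, -2.36], [-0.67, 0.6, 1.15, 1.43, -0.54, 1.46, -2.67]]
3.14 stout [ 0.448 -0.234] [[0.33, 0.47, 0.16, 1.98, -0.11, 0.7, -2.59], [0.44, 0.25, -
[... 1883 characters left out ...]

-1.57 tall [ 0.639 -0.04 ] [[0.22, 0.64, -0.33, 1.6, 0.24, 0.95, -1.76], [0.31, 0.51, -0.51, 1.27, 0.24, 1.42, -1.75]]
-1.57 tall [ 0.456 -0.312] [[0.69, 0.51, -0.21, 1.84, 0.14, 0.81, -1.16], [0.74, 0.33, -0.27, 1.52, 0.09, 1.31, -1.11]]
-1.57 square [0.62  0.076] [[0.11, 0.64, -0.45, 1.66, 0.33, 0.92, -2.03], [0.28, 0.53, -0.8, 1.32, 0.37, 1.45, -2.06]]
-1.57 square [ 0.464 -0.39 ] [[0.77, 0.59, -0.18, 1.71, 0.13, 0.85, -1.04], [0.79, 0.42, -0.21, 1.38, 0.09, 1.36, -1.0]]
-1.57 [0.651 0.022] [[0.08, 0.73, -0.27, 1.64, 0.25, 0.8, -1.86], [0.25, 0.54, -0.6, 1.24, 0.3, 1.45, -1.89]]
-1.57 [0.461 0.323] [[-0.3, 0.68, -0.57, 1.88, 0.53, 0.73, -2.74], [0.07, 0.58, -1.3, 1.48, 0.56, 1.5, -2.79]]
```

Run:
```python
from h import *
# carton & steel refinement: overlay expected outlines
p=cv2.imread("pics/top0.png")
def draw(c,yaw,hx,hy,z,col):
    R=np.array([[np.cos(yaw),-np.sin(yaw)],[np.sin(yaw),np.cos(yaw)]])
    q=[proj("top",[*(np.array(c)+R@np.array(v)),z]) for v in((hx,hy),(hx,-hy),(-hx,-hy),(-hx,hy))]
    q=np.array(q); cv2.polylines(p4,[np.int32(np.round((q+.5)*4*16))],True,col,1,cv2.LINE_AA,4)
p4=cv2.resize(p,None,fx=4,fy=4,interpolation=cv2.INTER_CUBIC)
draw(ST,ya,.075,.125,.015,(0,0,255))
yc=-np.radians(6.8); C=CELL+.043*np.array([-np.sin(yc),np.cos(yc)])
draw(C,yc,.045,.088,.028,(0,0,255)); draw(CELL,yc,.041,.041,.028,(0,255,0))
a=p4[820:1120,1220:1660]; b=p4[820:1120,330:660]
cv2.imwrite("pics/fit.png",np.hstack([b,a]))
```

```text
(no output)
```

View pics/fit.png

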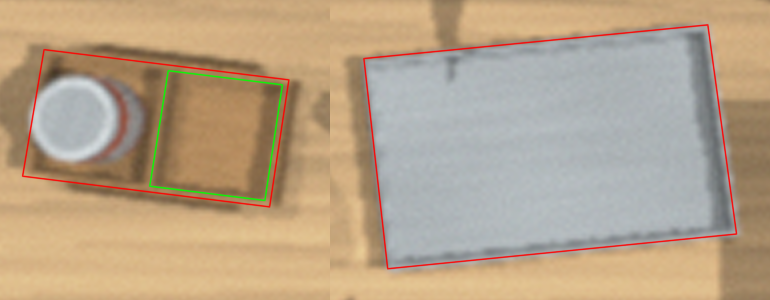

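```bash
cat >> h.py <<'E'
HI=.30
def say(t): 
    s=get_state(); print(t,"t",round(s['time'],2),"tcp",np.round(s['tcp_pos'],4),"w",round(s['width'],4),"F",np.round(s['contact_force'],1))
def goto(xy,z,phi): ctrl.movep([*xy,z],quat(phi))
def pick(xy,z,phi=0,hi=HI,force=60,lift=True,hov=.06):
    goto(xy,z+hov if lift else hi,phi) if False else goto(xy,hi,phi)
    ctrl.movel([*xy,z+.03],max_speed=.25); ctrl.movel([*xy,z],max_speed=.1)
    say("at"); ctrl.close_gripper(force); say("closed")
    ctrl.movel([*xy,z+.01],max_speed=.05); ctrl.movel([*xy,hi],max_speed=.2); say("lifted")
def place(xy,z,phi=0,hi=HI):
    goto(xy,hi,phi)
    ctrl.movel([*xy,z+.03],max_speed=.2); ctrl.movel([*xy,z+.0015],max_speed=.04); ctrl.pause(.2)
    say("down"); ctrl.ungrasp(); say("open")
    ctrl.movel([*xy,z+.05],max_speed=.1); ctrl.movel([*xy,hi],max_speed=.3)
def shot(n):
    for c in("top","scene"):
        p,d=vision.grab_frame(c); cv2.imwrite(f"pics/{c}_{n}.png",p); np.save(f"P_{c}.npy",pts(c,d))
E
python3 - <<'E'
from h import *
p,h=B['stout']
pick(p,zt(h,.012)); shot("s1")
E
```

```text
at t 4.8 tcp [0.5892 0.0094 0.1084] w 0.0853 F [ 0.7 -0.5  0.4]
closed t 5.36 tcp [0.589  0.0094 0.109 ] w 0.0305 F [-1.5  0.5  8.3]
lifted t 6.77 tcp [0.5884 0.009  0.2988] w 0.0307 F [ 0.1 -0.2 -3.8]
```

View pics/scene_s1.png

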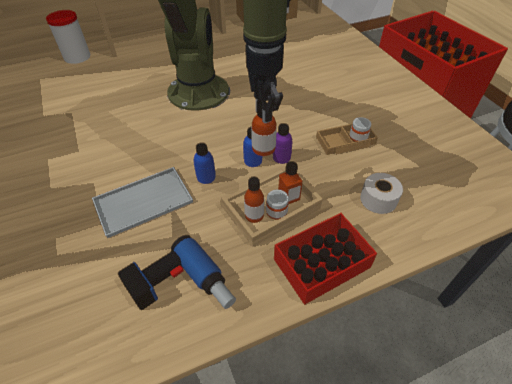

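The stout bottle hangs upright in the gripper at about (264,130). The other two bottles and the jar have not moved.

Run:
```python
from h import *
p,h=B['stout']
place(SLOT['stout'],zt(h,.003)); shot("s2"); say("end")
```

```text
down t 10.03 tcp [ 0.4482 -0.2344  0.1005] w 0.0306 F [ 0.5 -0.5 -2.8]
open t 10.61 tcp [ 0.4482 -0.2344  0.1005] w 0.0853 F [0.  0.4 0.2]
end t 11.99 tcp [ 0.4473 -0.2344  0.2986] w 0.0854 F [-0.1 -0.2 -0.4]
```

View pics/scene_s2.png

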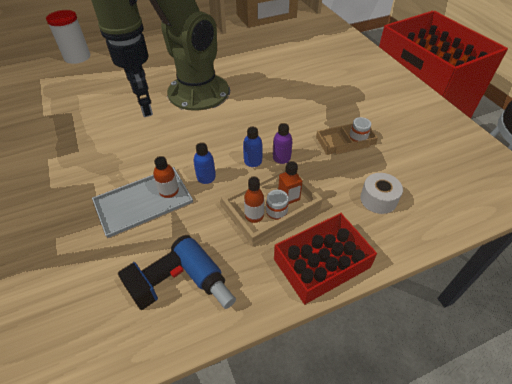

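The stout bottle stands upright on the steel tray at (166,180). Tall and square are next.

Run:
```python
from h import *
for n in('tall','square'):
    p,h=B[n]
    pick(p,zt(h,.012)); place(SLOT[n],zt(h,.003))
    if n=='tall':
        P=vision.grab_frame('top')
        Q=pts('top',P[1]); k=(np.hypot(Q[...,0]-SLOT[n][0],Q[...,1]-SLOT[n][1])<.03)&(Q[...,2]>.137)&(Q[...,2]<.17)
        print("tall cap",k.sum(),Q[k].mean(0) if k.any() else None)
        if k.sum()<20: raise SystemExit
ctrl.movep([.5,-.2,.35],quat(0))
shot("s3")
for n,z in(('stout',.128),('tall',.145),('square',.132)):
  for c in("top","scene"):
    Q=np.load(f"P_{c}.npy"); k=(np.hypot(Q[...,0]-SLOT[n][0],Q[...,1]-SLOT[n][1])<.03)&(abs(Q[...,2]-z-.003)<.009)
    T=Q[k]; print(c,n,len(T),np.round((T.min(0)+T.max(0))/2-[*SLOT[n],0],4))
  Q=np.load("P_top.npy")
T=Q[(np.hypot(Q[...,0]-JAR[0],Q[...,1]-JAR[1])<.05)&(abs(Q[...,2]-.073)<.008)]; print("jar",len(T),(T.min(0)+T.max(0))/2)
say("end")
```

```text
at t 14.23 tcp [ 0.6391 -0.0394  0.1239] w 0.0852 F [ 0.1  0.1 -0.9]
closed t 14.81 tcp [ 0.6394 -0.0394  0.124 ] w 0.0266 F [ 1.8 -0.2  3.5]
lifted t 16.14 tcp [ 0.6385 -0.0398  0.2987] w 0.0267 F [ 0.4 -0.8 -3.3]
down t 19.37 tcp [ 0.4561 -0.3121  0.1162] w 0.0265 F [ 0.1  0.3 -3.9]
open t 19.98 tcp [ 0.4561 -0.312   0.1161] w 0.0855 F [-0.7  0.9 -0. ]
tall cap 107 [ 0.45607463 -0.31080784  0.14857593]
at t 24.04 tcp [0.6201 0.0761 0.1118] w 0.0855 F [-0.3 -0.1  0.9]
closed t 24.6 tcp [0.6201 0.0761 0.112 ] w 0.0286 F [-0.6 -0.8  3.9]
lifted t 25.99 tcp [0.6195 0.0756 0.2988] w 0.0287 F [-0.8  0.3 -2.7]
down t 29.82 tcp [ 0.464  -0.3896  0.1042] w 0.0284 F [-0.7  0.1 -3.4]
open t 30.42 tcp [ 0.4639 -0.3896  0.104 ] w 0.085 F [0.4 0.6 0.4]
top stout 121 [-0.0011  0.0015  0.1301]
scene stout 108 [0.001  0.0013 0.1283]
top tall 77 [-0.0023  0.0028  0.1467]
scene tall 92 [0.0017 0.0002 0.146 ]Traceback (most recent call last):
  File "<stdin>", line 15, in <module>
    return umr_minimum(a, axis, None, out, keepdims, initial, where)
ValueError: zero-size array to reduction operation minimum which has no identity
```

View pics/scene_s3.png

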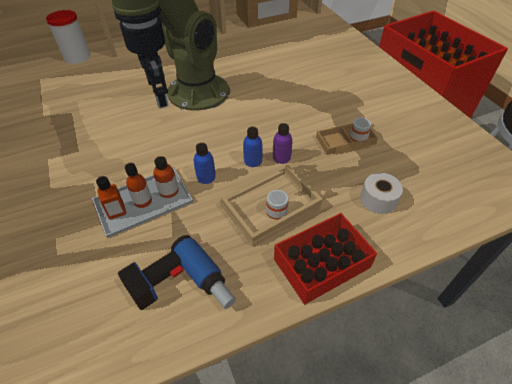

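The tall, stout and square bottles stand upright on the steel tray at about (138,185), (165,178) and (110,198). The jar at (277,203) is now free on all sides.

Run:
```python
from h import *
ctrl.movep([*JAR,.30],quat(np.radians(-80)))
pick(JAR,.042,phi=np.radians(-80),force=50)
goto(CELL,.25,np.radians(-7)); shot("s4")
```

```text
at t 35.84 tcp [0.651  0.0225 0.0421] w 0.0852 F [ 0.1 -0.  -0.2]
closed t 36.22 tcp [0.6516 0.0228 0.0433] w 0.0567 F [-1.6 -0.   4.6]
lifted t 37.96 tcp [0.6505 0.0223 0.2988] w 0.0572 F [-0.   0.6 -2.6]
```

View pics/scene_s4.png

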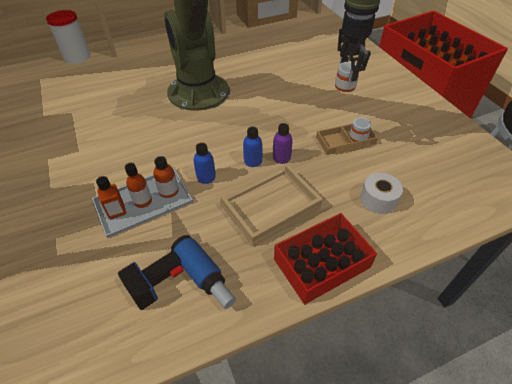

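View pics/top_s4.png

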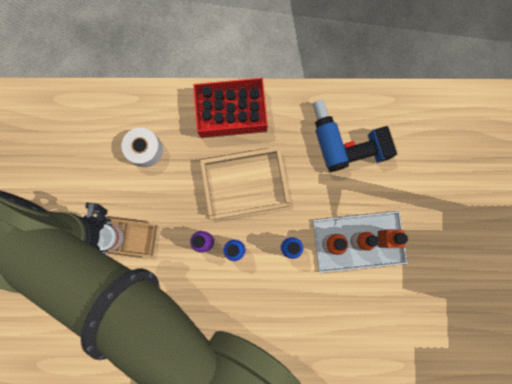

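The jar hangs upright at (346,76) in the scene view and the cell below it is free, so I place it.

Run:
```python
from h import *
print(proj("top",[*CELL,.26]),proj("scene",[*CELL,.23]))
place(CELL-[0,.001],.034,phi=np.radians(-7),hi=.25); say("up")
ctrl.movep([.52,.05,.35],quat(0)); shot("s5")
T=np.load("P_top.npy"); T=T[(np.hypot(T[...,0]-CELL[0],T[...,1]-CELL[1])<.045)&(abs(T[...,2]-.065)<.01)]; print("jar lid",len(T),(T.min(0)+T.max(0))/2)
a=cv2.imread("pics/scene_s5.png");b=cv2.imread("pics/top_s5.png")
cv2.imwrite("pics/s5z.png",np.hstack([cv2.resize(a[90:180,290:410],None,fx=3,fy=3),cv2.resize(b[195:285,70:190],None,fx=3,fy=3)]))
```

```text
[103.78084493 237.0187782 ] [345.51625275  82.49683862]
down t 41.81 tcp [0.461  0.3221 0.0354] w 0.0569 F [ 0.3  0.3 -2.6]
open t 42.21 tcp [0.4611 0.3221 0.0357] w 0.0858 F [ 0.7 -0.4 -0. ]
up t 43.54 tcp [0.4609 0.3215 0.2494] w 0.0854 F [-0.5  0.1 -1.2]
jar lid 359 [0.46122722 0.32206351 0.06255418]
```

View pics/s5z.png

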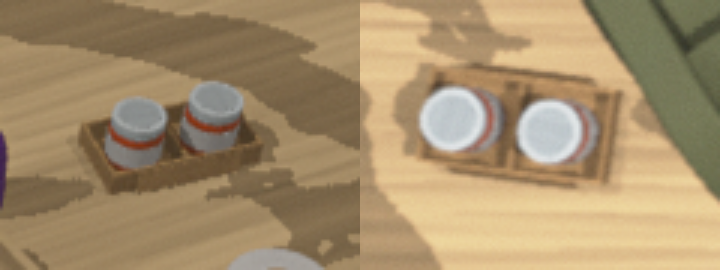

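The jar stands upright in the empty cell beside the packed one, with its lid 1 mm from the cell centre. I return the bottles along the same poses.

Run:
```python
from h import *
for n in('square','tall','stout'):
    p,h=B[n]
    pick(SLOT[n],zt(h,.003)); 
    if get_state()['width']<.02: print("missed",n); raise SystemExit
    place(p,zt(h,.012))
ctrl.movep([.45,-.3,.35],quat(0)); shot("s6")
for c in("top","scene"):
  for n,z in(('stout',.128),('tall',.145),('square',.132)):
    Q=np.load(f"P_{c}.npy"); k=(np.hypot(Q[...,0]-B[n][0][0],Q[...,1]-B[n][0][1])<.03)&(abs(Q[...,2]-z-.012)<.009)
    T=Q[k]; print(c,n,len(T),np.round((T.min(0)+T.max(0))/2,4) if len(T) else '')
say("end")
```

```text
at t 47.67 tcp [ 0.4639 -0.3896  0.1025] w 0.0855 F [0.5 0.5 0.7]
closed t 48.23 tcp [ 0.464  -0.3897  0.103 ] w 0.0283 F [-1.1  0.4  5.2]
lifted t 49.67 tcp [ 0.4632 -0.3896  0.2988] w 0.0286 F [-0.4  0.7 -3.6]
down t 53.45 tcp [0.6201 0.076  0.1132] w 0.0285 F [ 0.5 -0.3 -3.3]
open t 54.04 tcp [0.62  0.076 0.113] w 0.0854 F [-0.2 -0.6 -0.5]
at t 58.06 tcp [ 0.4561 -0.312   0.1148] w 0.0852 F [-1.3  0.7 -0.2]
closed t 58.63 tcp [ 0.4564 -0.312   0.1149] w 0.0262 F [-0.1  0.1  4.1]
lifted t 60.01 tcp [ 0.4553 -0.312   0.2989] w 0.0264 F [ 0.1 -0.9 -3.7]
down t 63.19 tcp [ 0.6391 -0.0395  0.1252] w 0.0264 F [-0.8  0.6 -2.9]
open t 63.8 tcp [ 0.6391 -0.0395  0.1251] w 0.0856 F [-0.2  0.1  0.8]
at t 67.35 tcp [ 0.4483 -0.2344  0.0994] w 0.0854 F [-0.7  0.4  0.9]
closed t 67.91 tcp [ 0.4484 -0.2345  0.0999] w 0.0304 F [-1.7 -0.3  9.7]
lifted t 69.37 tcp [ 0.4474 -0.2344  0.299 ] w 0.0306 F [ 0.5 -0.  -2.6]
down t 72.48 tcp [0.5891 0.0093 0.1096] w 0.0306 F [-0.6 -0.4 -3.5]
open t 73.06 tcp [0.589  0.0093 0.1096] w 0.0856 F [ 0.5 -0.1  0.3]
top stout 125 [0.5876 0.0094 0.1393]
top tall 100 [ 0.6382 -0.0393  0.1558]
top square 108 [0.6186 0.0754 0.1433]
scene stout 114 [0.5888 0.0107 0.1375]
scene tall 104 [ 0.6398 -0.0396  0.1543]
scene square 106 [0.6193 0.0764 0.1416]
end t 75.71 tcp [ 0.4508 -0.2985  0.3499] w 0.0855 F [-0.6 -0.3  0.2]
```

View pics/scene_s6.png

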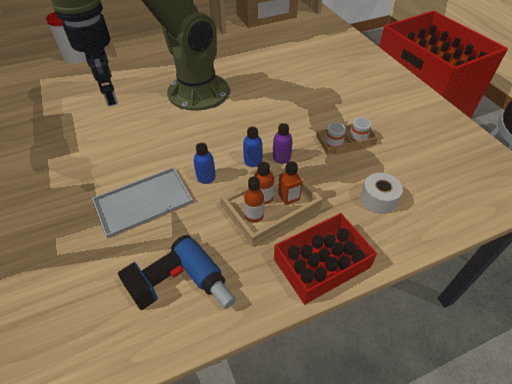

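View pics/top_s6.png

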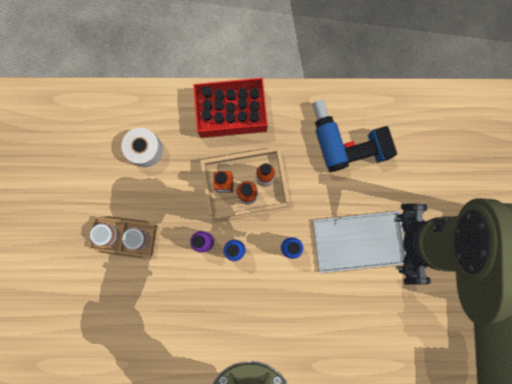

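The bottles are back at (222,180), (265,173) and (246,190) in the top view, the same pixels as at the start. Both jars stand in the carton at (102,235) and (134,238), and nothing else has moved.

Run:
```python
from h import *
ticket.close_job(); say("handed in")
```

```text
the job is handed in; nothing more can be done
the job is handed in; nothing more can be done
```

The job is done and was handed in at about 76 s of the 150 s allowed; no verdict is reported.

I gripped each bottle by its cap and stood all three on the stainless tray. I then put the jar in the carton's empty cell and returned the bottles to their original places.

The last checks showed:
- **Bottles:** all three stand upright in the stock tray, with cap centres within about 2 mm (top camera) and 3 mm (scene camera) of where they started.
- **Jar:** it stands upright on the cell floor, with its lid centre about 1 mm from the estimated cell centre.
- **Bystanders:** by eye, the packed jar, label roll and heat gun look unmoved in the pictures; I did not measure them.

One check failed: after all three bottles were on the steel tray, the arm blocked the top camera's view of the square bottle. I confirmed that one from the scene picture only.

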